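Hook the spice ledge into the slotted stand and lock it

TASK

Hang the bracket with the wooden ledge on the white slotted stand: put both of its hooks through the two slots from the front, then press it straight down until it is fully home and the orange spring catch has snapped out above the ledge. Let go of it, and leave the bracket with the two steel hoops where it stands.

Things in the scene. Friction and masses are not known exactly. Their poses are not given: they have to be found in the camera images.
- stand: White fixed stand. Origin on the range top, mid panel; x rearward, y left, z up. Base x -50..60, y +-80 mm, 8 thick. Panel 6 thick, 130 wide, 146 tall; two slots at y +-24, each 32 wide, z 92 to 138; orange catch on its front between them. Bracket square, y 0: hooks pass the slots with bracket origin at z 48..68; fully home at x -43..-51 (straps touch panel or up to 8 off), z 30.
- ledge_bracket: The one to hang, loose, 0.2 kg: light-wood ledge x -40..30, y +-60, 8 mm thick, front lip, green rib. Origin: centre of its underside; x to its rear (hook side), z up. Two steel straps at y +-24, 10 wide, rear faces x 40, joined at the foot by a steel bar 8 high. Hook on each: neck z 62..70, then prong down to z 43; hooks end at x 70. Gap strap to prong 14 mm, 24 at its flared end.
- ledge_rib (a point): Place to grip the ledge bracket from above, fingers closing along its y: middle of the green rib, 72 mm above the bracket's underside, 3 mm forward of its origin, axes as the bracket's. Rib 14 mm thick, 43 mm long in x, top 20 mm above this point.
- hoop_bracket: The other bracket, to be left alone: the same steel straps and hooks, but a blue rib and two flat steel wire hoops (64 mm wide) instead of the wooden ledge. Origin: centre of its underside, axes as the ledge bracket's.
- catch (a joint): Orange spring leaf, 16 mm wide, hinged at its top (z 76 mm) on the stand's front, sloping down to its tip 15 mm in front of the panel at z 45. 0 = sprung fully out; about 0.45 rad = pushed flat. The bar at the rear of the ledge pushes it in on the way down (about 5 N); it springs out above the ledge once the bracket is home.

How it is judged:
By the outcome, as a careful person would: the job done as asked, in the order asked, and still so for the second after the job is handed in, with the robot touching nothing.
It also fails if it takes over 40 s, if anything falls off the work surface, if the arm or the gripper's body presses on something with over 40 N, if the wrist force passes 120 N, or if a joint passes its speed limit or range.

ROBOT

A 6-joint arm with a two-finger parallel gripper is mounted at the origin on a cart in front of the work surface, level with it; the furniture and walls round the work are solid. World frame = base frame: x ahead of the robot, y to its left, z up, the work surface at z = 0. Lengths are in mm, angles in rad, forces in N, time in s.
With the tool pointing down it reaches from about 350 to 875 mm from the base axis. Payload 4.2 kg.
Tool frame: the origin (TCP) lies at the very end of the fingers, on their centre line; the grasp point (between the pads) lies 19 mm behind it; z points along the fingers, y is the line along which they close (so a half turn about z gives the same grasp; the last joint's range is limited). The gripper opens to 85 mm and grips with 20 to 120 N. Pads are 22 mm wide; open, the fingers measure 114 mm over their backs; the gripper's body (76 mm by 85 mm) begins 54 mm behind the grasp point. The pads swing forward as they close: fully open they stand 13 mm farther back than shut.
Start: joints at [1.448, 0.385, 0.008, 0, -1.194, -0.259], TCP at [232.837, 579.988, 231.312] pointing down, gripper open.
Joint ranges: [-3.14, 3.14], [-1.21, 2.06], [-1.07, 1.41], [-3.16, 2.05], [-2.99, -0.16], [-3.1, 3.1]. Speed limits (rad/s): [2.79, 2.79, 3.14, 3.14, 3.14, 3.14].

INTERFACE

Orientations are given as a unit quaternion [x, y, z, w].
In Python, from bench import arm, optics gives the robot as it stands. The module is installed in compiled form; this text tells all that it offers.
- The arm moves only by the tool step_arm, never from a script. Its argument "motion" is a list of rows, each an object with "dr": the turn, a rotation vector about the tool's x, y, z in units of 8 degrees (1.0 is 8 degrees), a list of three; "slide": the shift along the tool's x, y, z in mm, a list of three; "jaw": the finger opening in mm, from 0 to 85.4. A call has exactly 8 rows; each row is the pose to reach, as a shift and turn from the pose commanded when the call began, along the tool's axes at that moment; what a row does not reach only later rows make up. A row lasts 1/8 s, in which the tool goes at most 62.5 mm and 10.7 degrees, less where a joint would pass 70% of its speed; a pose out of reach is approached as far as the arm can. A call with a gripper value outside its range is refused whole. The fingers move at their own pace and stop on an object; the grip force is fixed at half the most. Time passes only in rows, so rows that repeat a pose let the fingers close, or fill a call up. It gives the time, the measured TCP pose, the force, the opening and the grip force at its end, in the units of the state.
- arm.read_state(): the state, without advancing time (a new reading comes with each control period).
- optics.get_image(name): name is "scene" or "top" or "wrist"; returns the picture (480x640x3 uint8, blue, green, red); there is no depth.
- optics.camera_info(name): a dict with "camera_matrix" (3x3 intrinsics, pixels), "view" (4x4, takes a point from world to camera coordinates); the wrist camera has in their place "T_tool_cam" (4x4, takes a point from camera to tool coordinates, whose origin is the TCP and whose axes are the flange's). Camera axes: x right, y up, looking along -z (the intrinsics and any distortion apply to the point x, -y, -z); pixel columns grow to the right and rows downward; lengths in mm; the calibration is good to about 2 mm. A picture is of the moment at which its call begins: read the wrist's pose just before it. camera_info takes no time and is no camera call.
- arm.job_done(): hands the job in; it is judged then, once.
The state is a dict: "clock": time; "joints": joint angles; "joint_vel": joint speeds; "joint_efforts": joint torques, N m; "position": TCP position; "ee_rot": TCP orientation; "contact_force": force on the tool from outside, world axes, zero at the start; "wrist_torque": the same for the moment, N m; "gripper_width": finger opening in mm; "grasp_force": force on a finger pad.
Only numpy, scipy, OpenCV 4.12 (cv2) and the standard library are available. Lean on these libraries where they do the work, as an engineer would, in place of code of your own. Each camera call takes 0.05 s, during which the arm holds its last target. There are 200 camera calls.

## Working session

There is one attempt and no reset: what is moved stays moved. The work goes in short steps, Python scripts to look and compute and a tool call to move; the robot and the scene stay as the last step left them, time stands still between calls to the robot, and variables do not carry over. Pictures are saved under pics/ and viewed, at most 10 in all, crops included, and the job is handed in when it is done.

Besides the shell and the picture viewer there is one more tool, called after ">>>" in YAML: its name, and indented under it one key for each argument. step_arm: Moves the arm, as the interface text tells. Its arguments: {"type":"object","properties":{"motion":{"type":"array","items":{"type":"object","properties":{"dr":{"type":"array","items":{"type":"number"}},"slide":{"type":"array","items":{"type":"number"}},"jaw":{"type":"number"}}}}},"required":["motion"]}

```bash
mkdir -p pics
python3 - <<'E'
from bench import arm, optics
import cv2
s=arm.read_state(); print({k:s[k] for k in('clock','position','ee_rot','gripper_width')})
for n in('scene','top'):
    cv2.imwrite(f'pics/{n}0.png',optics.get_image(n)); print(n,optics.camera_info(n))
print(optics.camera_info('wrist'))
E
```

```text
{'clock': 0.0, 'position': array([232.59489313, 579.47672767, 230.21182666]), 'ee_rot': array([ 9.81817898e-01, -1.89822006e-01, -1.76091566e-04,  1.09088918e-03]), 'gripper_width': 85.18919439475292}
scene {'camera_matrix': array([[453.94471698,   0.        , 314.8896319 ],
       [  0.        , 453.94471698, 245.319843  ],
       [  0.        ,   0.        ,   1.        ]]), 'view': array([[ 9.00353391e-01, -4.34959572e-01, -1.31886980e-02,
        -5.15040659e+02],
       [ 2.84307644e-01,  5.65022917e-01,  7.74543908e-01,
        -2.21691265e+02],
       [-3.29443370e-01, -7.01112882e-01,  6.32382631e-01,
        -8.28012506e+02],
       [ 0.00000000e+00,  0.00000000e+00,  0.00000000e+00,
         1.00000000e+00]])}
top {'camera_matrix': array([[454.11802465,   0.        , 318.42045046],
       [  0.        , 454.11802465, 242.13792972],
       [  0.        ,   0.        ,   1.        ]]), 'view': array([[ 7.07096260e-02, -9.97493578e-01, -2.59054081e-03,
        -3.76438518e+01],
       [ 9.68266325e-01,  6.80132253e-02,  2.40488099e-01,
        -6.11117112e+02],
       [-2.39709143e-01, -1.95131570e-02,  9.70648630e-01,
        -8.41736011e+02],
       [ 0.00000000e+00,  0.00000000e+00,  0.00000000e+00,
         1.00000000e+00]])}
{'camera_matrix': array([[332.91490939,   0.        , 318.38383756],
       [  0.        , 332.91490939, 242.287123  ],
       [  0.        ,   0.        ,   1.        ]]), 'T_tool_cam': array([[ 1.10115835e-04,  9.59039729e-01,  2.83271575e-01,
         7.19304317e+01],
       [ 9.99998837e-01,  3.25314791e-04, -1.49010897e-03,
         3.63011470e-01],
       [-1.52122614e-03,  2.83271410e-01, -9.59038578e-01,
        -1.41467952e+02],
       [ 0.00000000e+00,  0.00000000e+00,  0.00000000e+00,
         1.00000000e+00]])}
```

View pics/scene0.png

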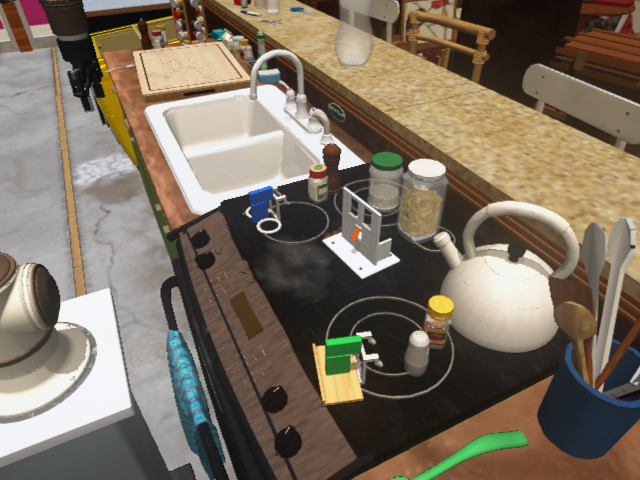

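View pics/top0.png

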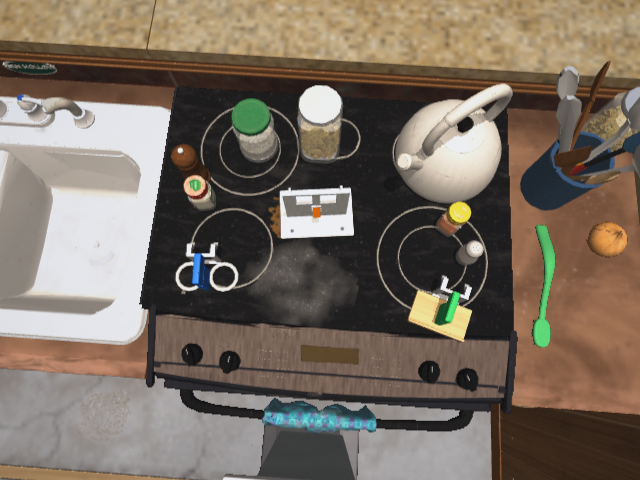

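The ledge bracket (green rib) is at top px ~(442,312), the stand at ~(317,212) and the hoop bracket at ~(205,270). I'll crop closer.

Run:
```python
import cv2,numpy as np
t=cv2.imread('pics/top0.png');s=cv2.imread('pics/scene0.png')
c=lambda im,x,y:cv2.resize(im[y:y+75,x:x+100],(400,300),interpolation=cv2.INTER_CUBIC)
cv2.imwrite('pics/c1.png',np.vstack([np.hstack([c(t,395,268),c(t,267,175)]),np.hstack([c(s,300,330),c(s,312,200)])]))
```

```text
(no output)
```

View pics/c1.png

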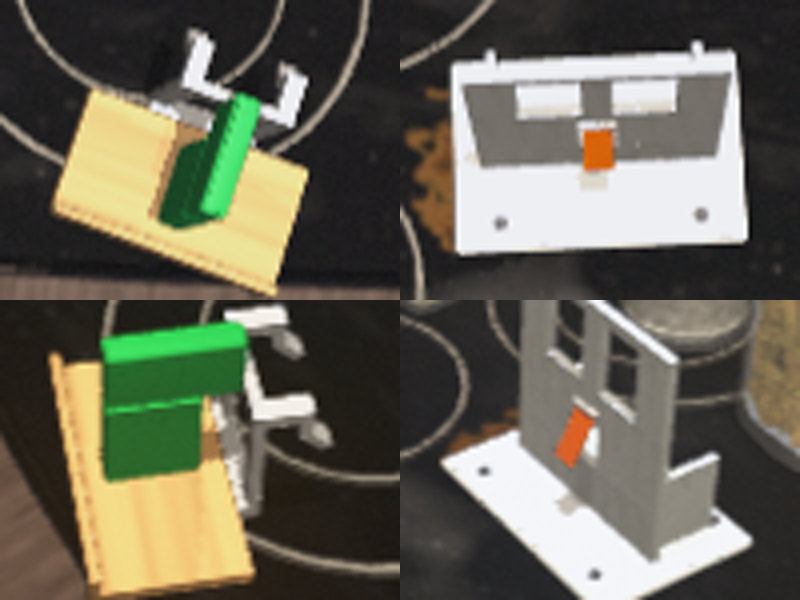

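Crops: ledge corners, rib and stand base corners are all readable. I'll fit planar poses from them.

```bash
cat > h.py <<'E'
import numpy as np
from bench import arm, optics
from scipy.optimize import least_squares
from scipy.spatial.transform import Rotation as R
def cam(n,state=None):
    i=optics.camera_info(n); K=i['camera_matrix']
    if n!='wrist': return K,i['view']
    T=np.eye(4);T[:3,:3]=R.from_quat(state['ee_rot']).as_matrix();T[:3,3]=state['position']
    return K,np.linalg.inv(T@i['T_tool_cam'])
def proj(c,P):
    K,V=c; p=np.c_[P,np.ones(len(P))]@V.T; p=p[:,:3]*[1,-1,-1]
    q=p@K.T; return q[:,:2]/q[:,2:]
def world(v,P):
    return R.from_euler('z',v[3]).apply(P)+v[:3]
def fit(obs,v0,zfree=True):
    """obs: list of (cam,[[x,y,z,u,v]..])"""
    def f(v):
        w=v if zfree else np.r_[v[:2],0,v[2]]
        return np.concatenate([(proj(c,world(w,np.array(o)[:,:3]))-np.array(o)[:,3:]).ravel() for c,o in obs])
    r=least_squares(f,v0 if zfree else np.r_[v0[:2],v0[3]],loss='soft_l1',x_scale=([100,100,100,1] if zfree else [100,100,1])); return r.x,r.fun.reshape(-1,2)
E
python3 - <<'E'
from h import *
np.set_printoptions(precision=2,suppress=True)
T=cam('top');S=cam('scene')
st=[(T,[[-50,80,8,282,238],[-50,-80,8,353.75,235],[60,80,8,280,190.5],[60,-80,8,351.25,187.5],[-3,65,146,282.5,196],[-3,-65,146,349.5,193]]),
(S,[[-50,80,8,322.5,240.5],[60,-80,8,399.5,260.75]])]
b=[(T,[[30,60,8,418.75,290.5],[30,-60,8,472,311],[-40,60,10,408.75,320.5],[-40,-60,10,463.75,341]]),
(S,[[30,-60,8,363.25,398.75],[-40,-60,10,325,403],[-40,60,10,313.75,343.75]])]
for n,o,v0 in(('stand',st,[700,0,0,0]),('br',b,[500,-200,0,-.3])):
  for z in(True,False):
    v,r=fit(o,v0,z); print(n,v); print(r.round(1).tolist())
E
```

```text
stand [692.36  15.33  -5.03   0.11]
[[-1.0, -0.1], [0.3, -0.1], [-0.1, -0.0], [-0.1, 0.1], [-0.2, -0.1], [0.6, 0.1], [-0.7, 0.2], [0.8, 0.1]]
stand [690.62  14.64   0.11]
[[-1.0, 0.1], [0.8, 0.1], [-0.1, -0.1], [0.3, 0.1], [-0.1, -0.1], [1.1, 0.1], [-1.2, -1.1], [0.6, -1.1]]
br [ 495.3  -260.12   -0.07   -0.31]
[[0.0, -1.6], [1.3, -1.1], [-0.5, -0.5], [-0.1, 0.8], [0.7, -0.6], [-2.3, 0.2], [-1.1, 1.9]]
br [ 495.29 -260.12   -0.31]
[[0.0, -1.6], [1.3, -1.1], [-0.5, -0.5], [-0.1, 0.8], [0.7, -0.6], [-2.3, 0.2], [-1.1, 1.9]]
```

>>> step_arm:
  motion:
    - {"slide": [25, 30, 0], "jaw": 85}
    - {"slide": [60, 75, 0], "jaw": 85}
    - {"slide": [96, 118, 0], "jaw": 85}
    - {"slide": [132, 162, 0], "jaw": 85}
    - {"slide": [168, 207, 0], "jaw": 85}
    - {"slide": [204, 251, 0], "jaw": 85}
    - {"slide": [240, 296, 0], "jaw": 85}
    - {"slide": [277, 340, 0], "jaw": 85}

```text
$.motion[0]: bad value
```

>>> step_arm:
  motion:
    - {"slide": [37, 45, 0], "jaw": 85}
    - {"slide": [74, 90, 0], "jaw": 85}
    - {"slide": [111, 136, 0], "jaw": 85}
    - {"slide": [148, 181, 0], "jaw": 85}
    - {"slide": [185, 227, 0], "jaw": 85}
    - {"slide": [222, 272, 0], "dr": [0, 0, -0.2], "jaw": 85}
    - {"slide": [255, 313, 0], "dr": [0, 0, -0.4], "jaw": 85}
    - {"slide": [277, 341, 0], "dr": [0, 0, -0.515], "jaw": 85}

```text
$.motion[0]: bad value
```

Run:
```python
from h import *
import cv2,json
s=arm.read_state(); im=optics.get_image('wrist'); cv2.imwrite('pics/w1.png',im)
json.dump({k:np.array(s[k]).tolist() for k in('position','ee_rot')},open('w1.json','w'))
print(s['clock'],s['position'],s['ee_rot'],s['joints'])
```

```text
0.1 [232.67187522 579.52739231 230.34179776] [ 9.81821341e-01 -1.89804956e-01 -1.21526040e-04  9.58365690e-04] [ 1.44759322e+00  3.85476808e-01  6.77263815e-03 -4.00361231e-04
 -1.19398806e+00 -2.58576382e-01]
```

View pics/w1.png

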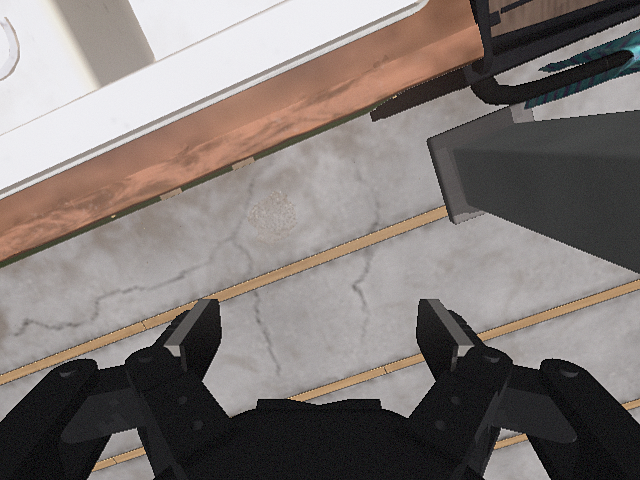

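The arm did not move because every row needs dr, so this picture shows only floor, sink and the open fingers at rows 300–400.

>>> step_arm:
  motion:
    - {"slide": [25, 30, 0], "dr": [0, 0, 0], "jaw": 85}
    - {"slide": [60, 75, 0], "dr": [0, 0, 0], "jaw": 85}
    - {"slide": [96, 118, 0], "dr": [0, 0, 0], "jaw": 85}
    - {"slide": [132, 162, 0], "dr": [0, 0, 0], "jaw": 85}
    - {"slide": [168, 207, 0], "dr": [0, 0, 0], "jaw": 85}
    - {"slide": [204, 251, 0], "dr": [0, 0, 0], "jaw": 85}
    - {"slide": [240, 296, 0], "dr": [0, 0, 0], "jaw": 85}
    - {"slide": [277, 340, 0], "dr": [0, 0, 0], "jaw": 85}

```text
clock: 1.15
position: [363.2, 159.4, 231.4]
ee_rot: [0.982, -0.189, 0.0, -0.0]
contact_force: [0.7, -0.3, 0.4]
gripper_width: 85.1
grasp_force: 0.0
```

>>> step_arm:
  motion:
    - {"slide": [37, 45, 0], "dr": [0, 0, 0], "jaw": 85}
    - {"slide": [74, 90, 0], "dr": [0, 0, 0], "jaw": 85}
    - {"slide": [111, 136, 0], "dr": [0, 0, 0], "jaw": 85}
    - {"slide": [148, 181, 0], "dr": [0, 0, 0], "jaw": 85}
    - {"slide": [185, 227, 0], "dr": [0, 0, 0], "jaw": 85}
    - {"slide": [222, 272, 0], "dr": [0, 0, -0.2], "jaw": 85}
    - {"slide": [255, 313, 0], "dr": [0, 0, -0.4], "jaw": 85}
    - {"slide": [277, 341, 0], "dr": [0, 0, -0.515], "jaw": 85}

```text
clock: 2.15
position: [493.3, -260.7, 230.7]
ee_rot: [0.988, -0.155, -0.0, -0.0]
contact_force: [1.3, 0.8, -0.6]
gripper_width: 85.2
grasp_force: 0.0
```

Run:
```python
from h import *
import cv2,json
s=arm.read_state(); im=optics.get_image('wrist'); cv2.imwrite('pics/w2.png',im)
json.dump({k:np.array(s[k]).tolist() for k in('position','ee_rot')},open('w2.json','w'))
print(s['clock'],s['position'],s['ee_rot'],s['joints'])
```

```text
2.15 [ 493.29815445 -260.66525647  230.65989418] [ 9.87916428e-01 -1.54986848e-01 -4.54737490e-04 -3.69387769e-05] [-1.95657622e-01  2.71858502e-01 -1.59580036e-01 -4.11661008e-05
 -1.14026949e+00  1.45524283e+00]
```

View pics/w2.png

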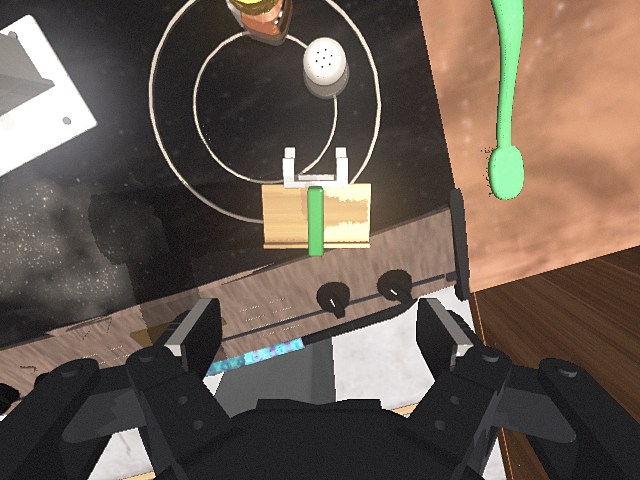

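Run:
```python
from h import *
import json
np.set_printoptions(precision=2,suppress=True)
C=cam('wrist',json.load(open('w2.json')))
b=[(C,[[30,60,8,263,184],[30,-60,8,371,184],[-40,60,9,264,246],[-40,-60,9,370,246.5],[70,24,70,289.5,148],[70,-24,70,342,148],[-24.5,0,92,316,250.5]])]
for z in(True,False):
    v,r=fit(b,[495,-260,0,-.31],z); print(v,r.round(1).tolist())
w=v if len(v)==4 else np.r_[v[:2],0,v[2]]
print(world(w,np.array([[-3,0,72.]])), proj(C,world(w,np.array([[-24.5,0,92],[18.5,0,92],[40,0,92]]))))
s=arm.read_state(); x=R.from_quat(s['ee_rot']).as_matrix()[:,0]; print('tool yaw',np.arctan2(x[1],x[0]))
d=world(w,np.array([[-3,0,72.]]))[0]-s['position']; print('tool delta to rib pt',R.from_quat(s['ee_rot']).inv().apply(d))
```

```text
[ 492.26 -259.17   -7.59   -0.31] [[-0.7, 0.6], [-0.3, 0.5], [1.1, -0.7], [-1.8, -1.3], [-0.2, -0.3], [1.0, -0.4], [0.3, 5.1]]
[ 493.16 -259.54   -0.31] [[-1.7, 0.5], [0.9, 0.5], [0.1, 0.4], [-0.8, -0.1], [-0.8, -1.4], [1.8, -1.4], [0.3, 6.9]]
[[ 490.3  -258.62   72.  ]] [[316.33 257.36]
 [316.24 209.66]
 [316.2  184.23]]
tool yaw -0.31238270062788775
tool delta to rib pt [ -5.26  -3.4  158.34]
```

Run:
```python
from h import *
for i in range(2):
    s=arm.read_state(); d=np.array([490.3,-258.6,53])-s['position']; print(s['clock'],s['position'],R.from_quat(s['ee_rot']).inv().apply(d), R.from_quat([.988,-.155,0,0]).inv().apply(d))
```

```text
2.2 [ 494.36825578 -263.23588072  230.34415366] [ -5.26443709  -3.44665344 177.339779  ] [ -5.29244675  -3.16734946 177.34415366]
2.2 [ 494.36825578 -263.23588072  230.34415366] [ -5.26443709  -3.44665344 177.339779  ] [ -5.29244675  -3.16734946 177.34415366]
```

>>> step_arm:
  motion:
    - {"slide": [-3, -2, 25], "dr": [0, 0, 0], "jaw": 85}
    - {"slide": [-5.3, -3.3, 60], "dr": [0, 0, 0], "jaw": 85}
    - {"slide": [-5.3, -3.3, 100], "dr": [0, 0, 0], "jaw": 85}
    - {"slide": [-5.3, -3.3, 130], "dr": [0, 0, 0], "jaw": 85}
    - {"slide": [-5.3, -3.3, 155], "dr": [0, 0, 0], "jaw": 85}
    - {"slide": [-5.3, -3.3, 170], "dr": [0, 0, 0], "jaw": 85}
    - {"slide": [-5.3, -3.3, 177], "dr": [0, 0, 0], "jaw": 85}
    - {"slide": [-5.3, -3.3, 177], "dr": [0, 0, 0], "jaw": 85}

```text
clock: 3.2
position: [489.3, -253.7, 54.4]
ee_rot: [0.988, -0.154, 0.0, 0.0]
contact_force: [-0.7, 0.4, 0.2]
gripper_width: 84.9
grasp_force: 0.0
```

>>> step_arm:
  motion:
    - {"slide": [0, 0, 0], "dr": [0, 0, 0], "jaw": 40}
    - {"slide": [0, 0, 0], "dr": [0, 0, 0], "jaw": 25}
    - {"slide": [0, 0, 0], "dr": [0, 0, 0], "jaw": 5}
    - {"slide": [0, 0, 0], "dr": [0, 0, 0], "jaw": 5}
    - {"slide": [0, 0, 0], "dr": [0, 0, 0], "jaw": 5}
    - {"slide": [0, 0, 0], "dr": [0, 0, 0], "jaw": 5}
    - {"slide": [0, 0, 0], "dr": [0, 0, 0], "jaw": 5}
    - {"slide": [0, 0, 0], "dr": [0, 0, 0], "jaw": 5}

```text
clock: 4.2
position: [489.5, -253.8, 54.8]
ee_rot: [0.988, -0.154, 0.0, 0.0]
contact_force: [0.2, -0.7, 5.4]
gripper_width: 13.2
grasp_force: 59.2
```

>>> step_arm:
  motion:
    - {"slide": [0, 0, -15], "dr": [0, 0, 0], "jaw": 5}
    - {"slide": [0, 0, -40], "dr": [0, 0, 0], "jaw": 5}
    - {"slide": [0, 0, -70], "dr": [0, 0, 0], "jaw": 5}
    - {"slide": [0, -20, -95], "dr": [0, 0, 0], "jaw": 5}
    - {"slide": [0, -50, -100], "dr": [0, 0, -0.5], "jaw": 5}
    - {"slide": [1, -85, -100], "dr": [0, 0, -1.0], "jaw": 5}
    - {"slide": [2, -120, -100], "dr": [0, 0, -1.5], "jaw": 5}
    - {"slide": [3, -155, -100], "dr": [0, 0, -2.0], "jaw": 5}

```text
clock: 5.2
position: [538.9, -105.7, 154.2]
ee_rot: [1.0, -0.014, -0.001, -0.0]
contact_force: [0.2, -0.3, -1.5]
gripper_width: 13.3
grasp_force: 58.6
```

Run:
```python
from h import *
s=arm.read_state(); q=R.from_quat(s['ee_rot']); x=q.as_matrix()[:,0]
t=np.array([576.4,2.3,155]); print(s['position'],np.arctan2(x[1],x[0]),q.inv().apply(t-s['position']),s['gripper_width'],s['grasp_force'],s['contact_force'],(.11-np.arctan2(x[1],x[0]))/-.1396)
```

```text
[ 538.88627086 -105.67198269  154.19607954] -0.028668733466296902 [  34.40236391 -109.00333639   -0.79070843] 13.307226091257704 58.59913229942322 [ 0.16126017 -0.33557809 -1.46089374] -0.9933290362915251
```

>>> step_arm:
  motion:
    - {"slide": [8, -27, 0], "dr": [0, 0, -0.25], "jaw": 5}
    - {"slide": [17, -54, 0], "dr": [0, 0, -0.5], "jaw": 5}
    - {"slide": [26, -80, 0], "dr": [0, 0, -0.8], "jaw": 5}
    - {"slide": [32, -100, 0], "dr": [0, 0, -1.0], "jaw": 5}
    - {"slide": [34, -109, 0], "dr": [0, 0, -1.0], "jaw": 5}
    - {"slide": [34, -109, 0], "dr": [0, 0, -1.0], "jaw": 5}
    - {"slide": [34, -109, 0], "dr": [0, 0, -1.0], "jaw": 5}
    - {"slide": [34, -109, 0], "dr": [0, 0, -1.0], "jaw": 5}

```text
clock: 6.2
position: [576.3, 0.3, 154.4]
ee_rot: [0.999, 0.054, -0.0, 0.0]
contact_force: [-0.7, 0.1, -1.5]
gripper_width: 13.2
grasp_force: 58.6
```

Run:
```python
from h import *
import cv2,json
s=arm.read_state(); im=optics.get_image('wrist')
json.dump({k:np.array(s[k]).tolist() for k in('position','ee_rot')},open('w3.json','w'))
t=optics.get_image('top')
cv2.imwrite('pics/w3t.png',t)
cv2.imwrite('pics/w3.png',im)
x=R.from_quat(s['ee_rot']).as_matrix()[:,0]
print(s['position'],np.arctan2(x[1],x[0]),s['ee_rot'])
```

```text
[5.76341080e+02 2.53820512e-01 1.54358732e+02] 0.10790736875882635 [ 9.98544846e-01  5.39275141e-02 -1.08564156e-04  3.13232496e-05]
```

View pics/w3.png

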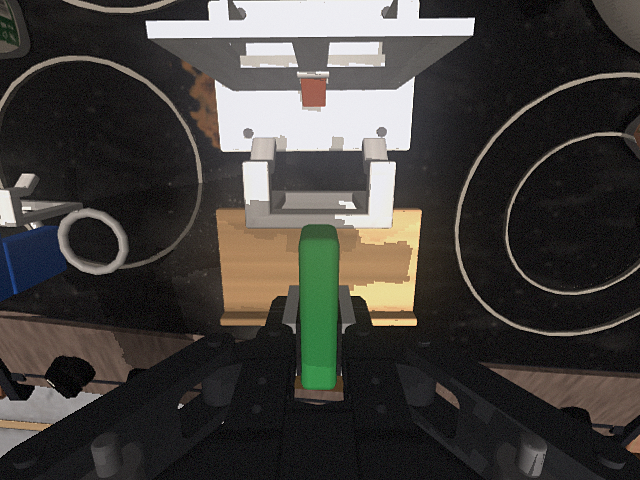

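Bracket is held square in front of the stand. Panel top front edge at (150,38)–(472,36), base front at (220,152)–(410,150), ledge rear corners (217,209)/(421,209), hook ends (262,138)/(376,138). Fitting both in this view.

Run:
```python
from h import *
import json
np.set_printoptions(precision=2,suppress=True)
C=cam('wrist',json.load(open('w3.json')));T=cam('top')
st=[[-3,65,146,150,38],[-3,-65,146,472,36],[-50,80,8,220,151.5],[-50,-80,8,410,149.5]]
b=[[30,60,8,217,209],[30,-60,8,421,209],[-40,60,9,219,325],[-40,-60,9,417,325],[70,24,43,262,138.5],[70,-24,43,376,138.5]]
for z in(True,False):
  v,r=fit([(C,st)],[691,15,0,.11],z); print('st',v,r.round(1).tolist())
b_,r=fit([(C,b)],[582,3,100,.11],True); print('br',b_,r.round(1).tolist())
f=lambda p:np.r_[b_[:2],p[0],p[1]]
for V in([691,14.6,.11],v):
  d=b_[:2]-np.array(V[:2]);c,s=np.cos(V[2]),np.sin(V[2]);print('br in stand',c*d[0]+s*d[1],-s*d[0]+c*d[1],b_[3]-V[2])
```

```text
st [691.51  15.3   -2.68   0.11] [[0.1, 0.1], [-0.1, -0.2], [-0.1, -0.2], [0.1, 0.5]]
st [690.83  15.16   0.11] [[-2.8, -0.1], [2.9, -0.3], [-0.9, 0.7], [0.9, 1.5]]
br [580.56   0.07 103.47   0.11] [[-5.0, 4.2], [4.2, 4.4], [2.6, -0.3], [-1.8, -0.3], [0.9, -0.7], [-1.0, -0.6]]
br in stand -111.3690486910634 -2.314054303671675 -0.003268201814332225
br in stand -111.26970183732897 -2.413168215958846 -0.007518619859390174
```

Run:
```python
from h import *
import json
np.set_printoptions(precision=3,suppress=True)
C=cam('wrist',json.load(open('w3.json')))
b=np.array([[30,60,8,217,209],[30,-60,8,421,209],[-40,60,9,219,325],[-40,-60,9,417,325],[70,24,43,262,138.5],[70,-24,43,376,138.5]])
def W(v,P): return R.from_euler('ZYX',v[3:]).apply(P)+v[:3]
for off in (0,-10):
  o=b.copy(); o[2:4,2]+= -off*0+ (6 if off else 0)   # lip height alternative
  r=least_squares(lambda v:(proj(C,W(v,o[:,:3]))-o[:,3:]).ravel(),[580,0,100,.11,0,0],x_scale=[100,100,100,1,1,1]); print(r.x,r.fun.reshape(-1,2).round(1).tolist())
```

```text
[580.434   0.069 101.612   0.106   0.015   0.   ] [[-3.7, 3.4], [2.9, 3.7], [3.1, -1.5], [-2.4, -1.3], [2.0, -1.9], [-1.9, -1.6]]
[581.574   0.19   99.17    0.106  -0.021  -0.   ] [[-3.1, 1.4], [2.3, 1.8], [2.1, -0.7], [-1.4, -0.5], [2.0, -0.9], [-1.9, -0.7]]
```

>>> step_arm:
  motion:
    - {"slide": [3, -1, 12], "dr": [0, 0, 0], "jaw": 5}
    - {"slide": [6, -2.3, 26], "dr": [0, 0, 0], "jaw": 5}
    - {"slide": [8, -2.3, 38], "dr": [0, 0, 0], "jaw": 5}
    - {"slide": [10, -2.3, 42], "dr": [0, 0, 0], "jaw": 5}
    - {"slide": [10, -2.3, 42], "dr": [0, 0, 0], "jaw": 5}
    - {"slide": [17, -2.3, 42], "dr": [0, 0, 0], "jaw": 5}
    - {"slide": [25, -2.3, 42], "dr": [0, 0, 0], "jaw": 5}
    - {"slide": [33, -2.3, 42], "dr": [0, 0, 0], "jaw": 5}

```text
clock: 7.3
position: [610.1, 7.0, 112.7]
ee_rot: [0.999, 0.055, 0.0, -0.0]
contact_force: [-0.3, 0.3, -1.8]
gripper_width: 13.3
grasp_force: 58.6
```

>>> step_arm:
  motion:
    - {"slide": [6, 0, 0], "dr": [0, 0, 0], "jaw": 5}
    - {"slide": [11, 0, 0], "dr": [0, 0, 0], "jaw": 5}
    - {"slide": [16, 0, 0], "dr": [0, 0, 0], "jaw": 5}
    - {"slide": [21, 0, 0], "dr": [0, 0, 0], "jaw": 5}
    - {"slide": [26, 0, 0], "dr": [0, 0, 0], "jaw": 5}
    - {"slide": [30, 0, 0], "dr": [0, 0, 0], "jaw": 5}
    - {"slide": [31, 0, 0], "dr": [0, 0, 0], "jaw": 5}
    - {"slide": [31, 0, 0], "dr": [0, 0, 0], "jaw": 5}

```text
clock: 8.3
position: [638.3, 10.0, 111.2]
ee_rot: [0.999, 0.054, -0.002, 0.0]
contact_force: [-4.9, 0.1, -3.5]
gripper_width: 13.5
grasp_force: 58.4
```

Run:
```python
from h import *
import cv2,json
s=arm.read_state(); im=optics.get_image('wrist'); sc=optics.get_image('scene')
json.dump({k:np.array(s[k]).tolist() for k in('position','ee_rot')},open('w4.json','w'))
d=s['position'][:2]-[691,15];c,q=np.cos(.11),np.sin(.11)
print(s['position'],s['contact_force'],'tcp in stand',c*d[0]+q*d[1],-q*d[0]+c*d[1])
cv2.imwrite('pics/w4.png',np.hstack([cv2.resize(im[:360,110:510],(400,360)),cv2.resize(sc[160:280,290:423],(400,360),interpolation=cv2.INTER_CUBIC)]))
```

```text
[638.26886105   9.96525559 111.18015816] [-4.85702673  0.09834985 -3.47247101] tcp in stand -52.965142798142345 0.7844199223217485
```

View pics/w4.png

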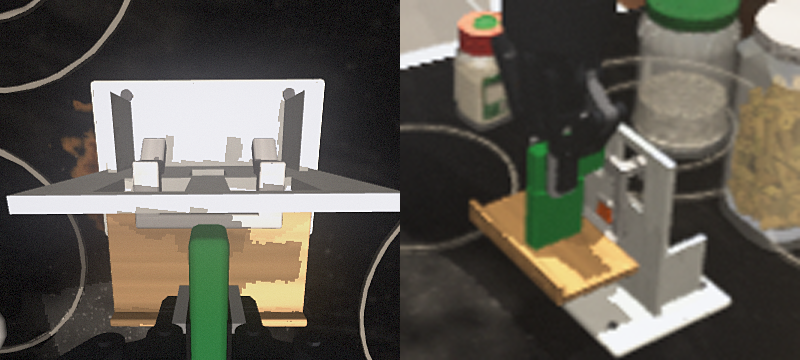

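Both hooks are through the slots (hooks visible behind the panel at crop px (150,175) and (270,175)), and the bar touches the catch lightly. Now pressing down.

>>> step_arm:
  motion:
    - {"slide": [1, 0, 2], "dr": [0, 0, 0], "jaw": 5}
    - {"slide": [2, 0, 5], "dr": [0, 0, 0], "jaw": 5}
    - {"slide": [2, 0, 8], "dr": [0, 0, 0], "jaw": 5}
    - {"slide": [2, 0, 11], "dr": [0, 0, 0], "jaw": 5}
    - {"slide": [2, 0, 14], "dr": [0, 0, 0], "jaw": 5}
    - {"slide": [2, 0, 17], "dr": [0, 0, 0], "jaw": 5}
    - {"slide": [2, 0, 19], "dr": [0, 0, 0], "jaw": 5}
    - {"slide": [2, 0, 20], "dr": [0, 0, 0], "jaw": 5}

```text
clock: 9.4
position: [642.5, 10.5, 92.7]
ee_rot: [0.999, 0.055, 0.001, 0.0]
contact_force: [-3.7, 0.2, -0.1]
gripper_width: 13.5
grasp_force: 59.0
```

>>> step_arm:
  motion:
    - {"slide": [-1, 0, 2], "dr": [0, 0, 0], "jaw": 5}
    - {"slide": [-1, 0, 4], "dr": [0, 0, 0], "jaw": 5}
    - {"slide": [-1, 0, 6], "dr": [0, 0, 0], "jaw": 5}
    - {"slide": [-1, 0, 8], "dr": [0, 0, 0], "jaw": 5}
    - {"slide": [-1, 0, 9], "dr": [0, 0, 0], "jaw": 5}
    - {"slide": [-1, 0, 10], "dr": [0, 0, 0], "jaw": 5}
    - {"slide": [-1, 0, 11], "dr": [0, 0, 0], "jaw": 5}
    - {"slide": [-1, 0, 11], "dr": [0, 0, 0], "jaw": 5}

```text
clock: 10.4
position: [642.2, 10.6, 84.3]
ee_rot: [0.998, 0.055, 0.002, -0.0]
contact_force: [-4.6, 0.3, 10.1]
gripper_width: 13.4
grasp_force: 60.6
```

Run:
```python
from h import *
import cv2,json
s=arm.read_state(); im=optics.get_image('wrist'); sc=optics.get_image('scene')
print(s['position'],s['contact_force'])
cv2.imwrite('pics/w5.png',np.hstack([cv2.resize(im[:360,110:510],(400,360)),cv2.resize(sc[170:270,305:416],(400,360),interpolation=cv2.INTER_CUBIC)]))
```

```text
[642.21780856  10.62072642  84.26902119] [-4.64554693  0.34971014 10.05790807]
```

View pics/w5.png

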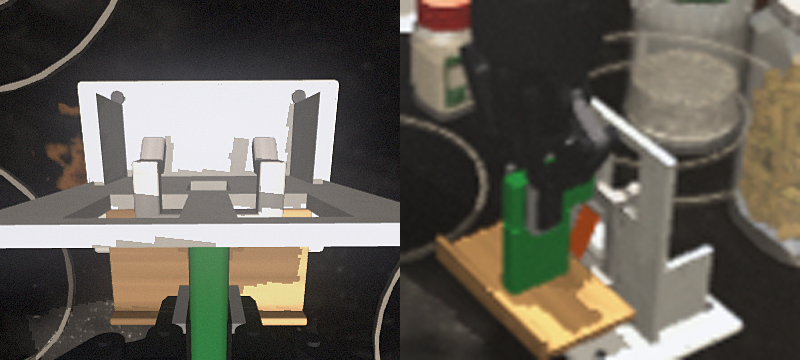

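The bracket is nearly home (10 N vertical) and the orange catch looks sprung out at (585,230). A little more press will confirm the stop.

>>> step_arm:
  motion:
    - {"slide": [0, 0, 1], "dr": [0, 0, 0], "jaw": 5}
    - {"slide": [0, 0, 2], "dr": [0, 0, 0], "jaw": 5}
    - {"slide": [0, 0, 3], "dr": [0, 0, 0], "jaw": 5}
    - {"slide": [0, 0, 3], "dr": [0, 0, 0], "jaw": 5}
    - {"slide": [0, 0, 3], "dr": [0, 0, 0], "jaw": 5}
    - {"slide": [0, 0, 3], "dr": [0, 0, 0], "jaw": 5}
    - {"slide": [0, 0, 3], "dr": [0, 0, 0], "jaw": 5}
    - {"slide": [0, 0, 3], "dr": [0, 0, 0], "jaw": 5}

```text
clock: 11.5
position: [642.2, 10.5, 84.1]
ee_rot: [0.998, 0.055, 0.003, 0.0]
contact_force: [-10.6, 1.0, 21.1]
gripper_width: 13.2
grasp_force: 62.3
```

>>> step_arm:
  motion:
    - {"slide": [0, 0, -2], "dr": [0, 0, 0], "jaw": 5}
    - {"slide": [0, 0, -3], "dr": [0, 0, 0], "jaw": 5}
    - {"slide": [0, 0, -3], "dr": [0, 0, 0], "jaw": 20}
    - {"slide": [0, 0, -3], "dr": [0, 0, 0], "jaw": 35}
    - {"slide": [0, 0, -3], "dr": [0, 0, 0], "jaw": 50}
    - {"slide": [0, 0, -3], "dr": [0, 0, 0], "jaw": 60}
    - {"slide": [0, 0, -3], "dr": [0, 0, 0], "jaw": 60}
    - {"slide": [0, 0, -3], "dr": [0, 0, 0], "jaw": 60}

```text
clock: 12.5
position: [641.0, 10.3, 81.2]
ee_rot: [0.999, 0.054, -0.0, 0.0]
contact_force: [-0.1, 0.6, 0.7]
gripper_width: 60.0
grasp_force: 0.0
```

>>> step_arm:
  motion:
    - {"slide": [0, 0, -8], "dr": [0, 0, 0], "jaw": 60}
    - {"slide": [0, 0, -25], "dr": [0, 0, 0], "jaw": 60}
    - {"slide": [0, 0, -50], "dr": [0, 0, 0], "jaw": 60}
    - {"slide": [0, 0, -80], "dr": [0, 0, 0], "jaw": 60}
    - {"slide": [-20, 0, -110], "dr": [0, 0, 0], "jaw": 60}
    - {"slide": [-50, 0, -135], "dr": [0, 0, 0], "jaw": 60}
    - {"slide": [-80, 0, -150], "dr": [0, 0, 0], "jaw": 60}
    - {"slide": [-100, 0, -150], "dr": [0, 0, 0], "jaw": 60}

```text
clock: 13.5
position: [541.4, -0.6, 234.8]
ee_rot: [0.999, 0.055, 0.003, -0.0]
contact_force: [0.4, -0.1, -0.3]
gripper_width: 60.4
grasp_force: 0.0
```

Run:
```python
from h import *
import cv2
s=arm.read_state(); im=optics.get_image('wrist'); sc=optics.get_image('scene')
print(s['clock'],s['position'],s['contact_force'],s['gripper_width'])
cv2.imwrite('pics/w6.png',np.hstack([cv2.resize(im[:360,110:510],(400,360)),cv2.resize(sc[170:270,305:416],(400,360),interpolation=cv2.INTER_CUBIC)]))
```

```text
13.5 [541.39305681  -0.60880805 234.79869527] [ 0.37543237 -0.14574465 -0.32322964] 60.374441225611626
```

View pics/w6.png

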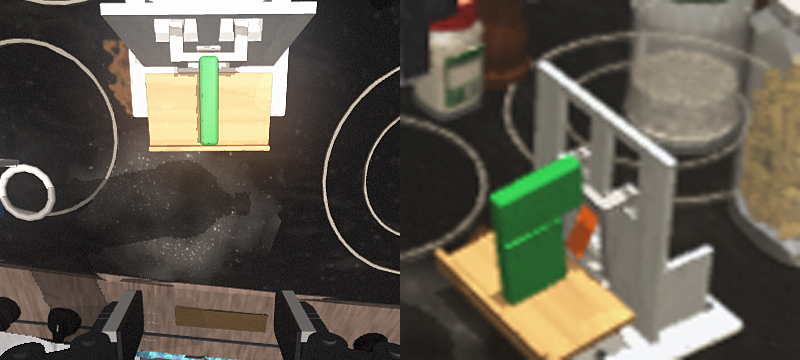

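The bracket hangs level with its hook necks on the slot bottoms. The catch tip is back at scene px (352,241), the same as when it was free at the start, so it has snapped out. The gripper is clear.

```bash
python3 -c "
from bench import arm
print(arm.job_done())"
```

```text
the job is handed in; nothing more can be done
None
```

The ledge bracket is hung fully home on the stand with the catch sprung out above the ledge. It is released, the hoop bracket was left alone, and the job was handed in at about 13.6 s.

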